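Kit the control-box parts into their holders

TASK

Kit the parts for the next control box: put the finned heat sink, the green ring choke, the tall grey circuit breaker and the small orange-capped relay each upright and fully home in the holder made for it, turned to fit. The relay belongs in the clear-lidded dust box: press down the steel latch plate at its front and the lid springs open by itself. Leave the lid standing open for the inspector.

Things in the scene. Friction and masses are not known exactly. Their poses are not given: they have to be found in the camera images.
- heat_sink: Bare aluminium finned heat sink, 42 (x) x 60 (y) x 26 (z) mm, 90 g, loose, fins up. Origin: centre of its underside, z up. The fins run along its y; grip it across the 42 mm, on the two outer fins (the faces that look to +-x). All parts and holders stand on a level matted board whose top is 24 mm above the bench.
- toroid: Ring choke (green ring with copper winding) lying flat, 48 mm across, 16 mm high, the hole in its middle 14 mm wide, 50 g, loose. Origin: centre of its underside, z up. Grip it across its diameter (its own y is best: there it is 44 mm wide).
- relay: Plug-in relay: black foot, orange cap; 21 (x) x 28 (y) x 39 (z) mm, 35 g, loose, standing upright. Origin: centre of its underside, z up. Grip it across the 21 mm (faces that look to +-x), with the fingertips no lower than 11 mm above its underside, so that they clear the socket when it goes in.
- breaker: Light grey circuit-breaker module with a black toggle on top, standing upright; 71 (x) x 18 (y) x 74 (z) mm, 120 g, loose. Its body is 70 x 18 mm in plan up to 45 mm height; above that a narrower nose. Origin: centre of its underside, z up. Grip it across the 18 mm (faces that look to +-y) at the middle of its length.
- heat_sink_nest: Fixed holder for the heat sink: grey metal plate 86 (x) x 100 (y) x 8 mm with black leaning walls 13 mm high round a 42 (x) x 60 (y) mm seat; 3 mm to spare all round at the foot, 6 mm at the top. The middle of the long sides (facing +-x) is open for the fingers. Origin: centre of the plate's underside, z up; the seat is centred 8 mm above it.
- breaker_nest: Fixed holder for the breaker: grey metal plate 112 (x) x 66 (y) x 8 mm with black leaning walls 13 mm high round a narrow 70 (x) x 18 (y) mm seat; 3 mm to spare all round at the foot, 6 mm at the top. The middle 40 mm of the long sides (facing +-y) is open for the fingers. Origin: centre of the plate's underside, z up; the seat is centred 8 mm above it.
- toroid_spindle: Fixed holder for the ring choke: grey metal plate 80 x 80 x 8 mm with a round black pad (52 mm wide, its top 10 mm above the underside) and in its middle an upright white spindle 7 mm thick, pointed at the top, which ends 34.5 mm above the underside. The choke lies on the pad with the spindle through its hole. Origin: centre of the plate's underside, z up.
- relay_box: Fixed black dust box, 96 (x) x 112 (y) mm, clear lid shut on top (56 mm high). Origin: centre of underside, z up. Centred inside is a grey socket, pocket 28 (x) x 35 (y) mm for the 21 x 28 mm relay, floor 7 mm, bevelled rim 15 mm, tray rim 24 mm above the underside. The steel latch plate juts out at the front: 34 x 50 mm, middle at x -80, y 0 mm, top 22 mm high.
- relay_box_latch (a joint): Rocking latch plate of the dust box: 0 at rest, 0.32 rad pressed fully. It lets the lid go at about 0.2 rad, when the middle of the plate has been pushed down about 5 mm; that takes about 4.5 N, fully down (7 mm) about 6 N. It springs back.
- relay_box_lid (a joint): Clear lid of the dust box, hinged along its back edge (the box's +x side, 50 mm from the origin, 24 mm up): 0 shut and latched, opens upward by its own spring in about a second to 2.1 rad, where it leans back past upright and stays. It pushes only lightly; it cannot open fully while something is above it.
Things that resemble listed ones, but are neither listed nor needed, are in the scene too. What is shaped like the toroid but blue is not meant.

How it is judged:
By the outcome, as a careful person would: the job done as asked, in the order asked, and still so for the second after the job is handed in, with the robot touching nothing.
It also fails if it takes over 120 s, if anything falls off the work surface, if the arm or the gripper's body presses on something with over 40 N, if the wrist force passes 120 N, or if a joint passes its speed limit or range.

ROBOT

A 7-joint arm with a two-finger parallel gripper is mounted at the origin on a cart in front of the work surface, level with it; the furniture and walls round the work are solid. World frame = base frame: x ahead of the robot, y to its left, z up, the work surface at z = 0. Lengths are in m, angles in rad, forces in N, time in s.
With the tool pointing down it reaches from about 0.4 to 0.85 m from the base axis. Payload 10.4 kg.
Tool frame: the origin (TCP) lies on the centre line of the jaws, within the pads' length; the fingertips stand 11 mm ahead of it and the grasp point (between the pads) lies 8 mm behind it; z points along the fingers, y is the line along which they close (so a half turn about z gives the same grasp; the last joint's range is limited). The gripper opens to 87 mm and grips with 3 to 60 N. Pads are 19 mm wide; open, the fingers measure 117 mm over their backs; the gripper's body (75 mm by 190 mm) begins 51 mm behind the grasp point.
Start: joints at [1.308, 0.332, -0.065, 1.46, 0.022, 1.35, -0.088], TCP at [0.148, -0.607, 0.234] pointing down, gripper open.
Joint ranges: [-2.6, 2.6], [-0.5, 2.12], [-1.47, 1.34], [0.16, 2.42], [-1.27, 4.41], [0.06, 2.06], [-2.6, 2.6]. Speed limits (rad/s): [2.22, 2.22, 2.79, 2.79, 3.14, 3.14, 3.14].

INTERFACE

Orientations are given as a unit quaternion [x, y, z, w].
In Python, from bench import r gives the robot as it stands.
- The arm moves only by the shell command python3 -m pendant 'ROWS' [OPENING] [FORCE]. ROWS is JSON, a list of rows, each a list of 4 numbers: the shift along the tool's x, y, z in m, then the turn about the tool's z in rad. A call has 1 to 8 rows; each row shifts and turns the commanded pose from where the row before left it, along the tool's axes as they then stand; what a row does not reach is not made up. A row lasts 1/12 s, in which the tool goes at most 41.7 mm and 7.16 degrees, less where a joint would pass 70% of its speed; a pose out of reach is approached as far as the arm can. A call with a gripper value outside its range is refused whole. OPENING is the opening, from 0 (shut) to 1 (fully open), set as the call begins (- or left out, the last holds). The fingers move at their own pace and stop on an object; FORCE is the grip in N (left out, the last holds). Time passes only in rows, so rows that do not move let the fingers close. It gives the time, the measured TCP pose, the force, the opening and the grip force at its end, in the units of the state.
- r.read_state(): the state, without advancing time (a new reading comes with each control period).
- r.camera(name): name is "scene" or "top"; returns a dict with "img" (400x640x3 uint8, red, green, blue), "camera_matrix" (3x3 intrinsics, pixels), "dist_coeffs" ([k1, k2, p1, p2, k3] as OpenCV has them; the pictures are not rectified), "xyz" and "attitude" of the camera in the world. Camera axes: x right, y down, z forward; pixel columns grow to the right and rows downward; lengths in m; the calibration is good to about 2 mm. A picture is of the moment at which its call begins. There is no depth.
- r.close_job(): hands the job in; it is judged then, once.
Trained networks look in the newest picture that a camera, given by its name, has taken for a name from the list of things; names that differ only in an ending like _2 or _b are one class to them, and where a whole thing is asked for, a point or a joint stands for the part that bears it (a point fixed in the world has none). Each returns a list of dicts, best first, with "score" (0 to 1); they miss things now and then, are a little off and sometimes report something else, mostly with a low value. They report only what shows in the picture. A call takes as long as a camera call. They do not tell look-alikes from the thing itself.
- r.outline_of(thing, camera): "mask" (400x640 bool, what is visible of it) and "bbox" ([centre column, centre row, width, height] in pixels, round what is visible of it).
The state is a dict: "time": time; "joint_positions": joint angles; "joint_vel": joint speeds; "joint_torque": joint torques, N m; "ee_pos": TCP position; "eef_rot": TCP orientation; "ft_force": force on the tool from outside, world axes, zero at the start; "torque": the same for the moment, N m; "width": finger opening in m; "grip_force": force on a finger pad.
Only numpy, scipy, OpenCV 4.12 (cv2) and the standard library are available. Lean on these libraries where they do the work, as an engineer would, in place of code of your own. Each camera call takes 0.05 s, during which the arm holds its last target. There are 200 camera calls.

## Working session

There is one attempt and no reset: what is moved stays moved. The work goes in short steps, Python scripts to look and compute and a shell command to move; the robot and the scene stay as the last step left them, time stands still between calls to the robot, and variables do not carry over. Pictures are saved under pics/ and viewed, at most 14 in all, crops included, and the job is handed in when it is done.

```bash
mkdir -p pics; ls
python3 - <<'E'
from bench import r
import cv2, numpy as np
for c in ("scene","top"):
    d=r.camera(c); cv2.imwrite(f"pics/{c}0.png",d["img"][:,:,::-1])
    print(c,d["camera_matrix"],d["dist_coeffs"],d["xyz"],d["attitude"])
    for t in ("heat_sink","toroid","relay","breaker","heat_sink_nest","breaker_nest","toroid_spindle","relay_box","relay_box_latch"):
        print(t,[(round(o["score"],2),[round(float(v)) for v in o["bbox"]]) for o in r.outline_of(t,c)][:4])
s=r.read_state(); print(s)
E
```

```text
pics
scene [[441.82582305   0.         318.92066615]
 [  0.         441.82582305 198.23635729]
 [  0.           0.           1.        ]] [-0.03781503  0.          0.          0.          0.        ] [0.1315745  0.61420911 0.8440694 ] [-0.24733606  0.89555286 -0.35405776  0.1070189 ]
heat_sink [(0.91, [356, 196, 21, 22]), (0.33, [243, 210, 57, 49])]
toroid [(0.88, [330, 355, 20, 22]), (0.7, [288, 311, 24, 21])]
relay []
breaker [(0.77, [320, 247, 7, 35])]
heat_sink_nest [(0.82, [214, 291, 61, 50])]
breaker_nest [(0.75, [349, 128, 38, 24])]
toroid_spindle [(0.63, [297, 161, 43, 25])]
relay_box [(0.79, [252, 213, 74, 52])]
relay_box_latch [(0.62, [275, 220, 23, 15])]
top [[445.77946353   0.         319.99408119]
 [  0.         445.77946353 208.51638764]
 [  0.           0.           1.        ]] [-0.04392217  0.          0.          0.          0.        ] [ 0.43329558 -0.00645015  1.32775964] [ 0.71327794 -0.69985835  0.02319702 -0.02991278]
heat_sink [(0.73, [352, 233, 24, 24]), (0.49, [285, 165, 46, 55])]
toroid [(0.63, [224, 279, 19, 13]), (0.44, [233, 241, 13, 17])]
relay [(0.63, 
[... 374 characters left out ...]
t_positions': array([ 1.30835527,  0.3321784 , -0.06470133,  1.46009203,  0.02160502,
        1.34989571, -0.08849912]), 'joint_vel': array([ 0.00106925,  0.00262252,  0.00113789, -0.00136536,  0.00042574,
       -0.00093673,  0.00031691]), 'joint_torque': array([ 3.83929500e-04, -6.23050117e+01,  2.50998850e-02, -3.90128767e+01,
       -6.11616648e-02,  3.15914454e-02,  3.17613967e-05]), 'ee_pos': array([ 0.14849106, -0.60713128,  0.23359284]), 'eef_rot': array([9.92817766e-01, 1.19636447e-01, 1.53301105e-05, 5.89013928e-05]), 'ft_force': array([ 0.62940575, -0.42026305,  0.48940306]), 'torque': array([ 0.01638787, -0.02089064,  0.02137412]), 'grip_force': 0.0, 'width': 0.08695484857624441}
```

Run:
```python
import cv2
a=cv2.imread("pics/top0.png")[120:320,190:470]; cv2.imwrite("pics/t1.png",cv2.resize(a,(784,560),interpolation=2))
a=cv2.imread("pics/scene0.png")[100:380,170:430]; cv2.imwrite("pics/s1.png",cv2.resize(a,(557,600),interpolation=2))
```

```text
(no output)
```

View pics/t1.png

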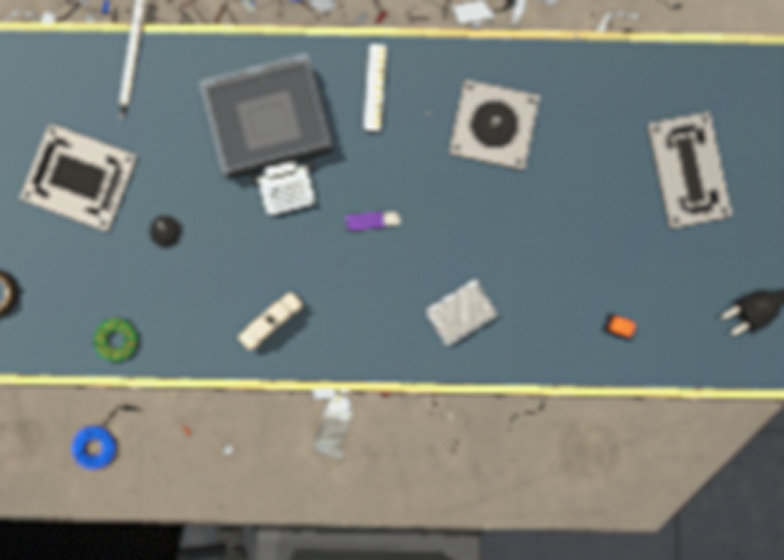

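View pics/s1.png

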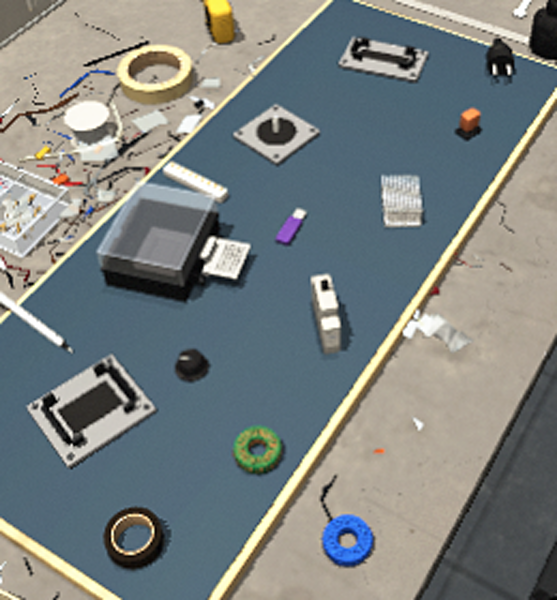

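```bash
cat > h.py <<'E'
import cv2, numpy as np
from bench import r
from scipy.optimize import minimize
from scipy.spatial.transform import Rotation as R
B=0.024
def box(x,y,z0,z1): return np.array([[a*x/2,b*y/2,c] for a in(1,-1) for b in(1,-1) for c in(z0,z1)])/1e3
def cyl(d,z0,z1): return np.array([[d/2*np.cos(t),d/2*np.sin(t),c] for t in np.linspace(0,6.283,40) for c in(z0,z1)])/1e3
M=dict(heat_sink=[box(42,60,0,26)],toroid=[cyl(47,3,13),cyl(40,0,16)],relay=[box(21,28,0,39)],breaker=[box(70,18,0,45),box(45,18,45,66)],
 heat_sink_nest=[box(86,100,0,8)],breaker_nest=[box(112,66,0,8)],toroid_spindle=[box(80,80,0,8)],relay_box=[box(96,112,0,56)])
def proj(d,P):
    W=R.from_quat(d["attitude"]).as_matrix(); X=(P-d["xyz"])@W
    return cv2.projectPoints(X,np.zeros(3),np.zeros(3),d["camera_matrix"],d["dist_coeffs"])[0][:,0]
def ray(d,uv,z):
    u=cv2.undistortPoints(np.array([[uv]],float),d["camera_matrix"],d["dist_coeffs"])[0,0]
    v=R.from_quat(d["attitude"]).as_matrix()@[u[0],u[1],1]
    return d["xyz"]+v*(z-d["xyz"][2])/v[2]
S=8
def pose(p,P):
    c,s=np.cos(p[2]),np.sin(p[2]); return P@np.array([[c,s,0],[-s,c,0],[0,0,1]])+[p[0],p[1],B]
def render(d,p,parts,x0,y0,w,h):
    im=np.zeros((h*S,w*S),np.uint8)
    for P in parts:
        q=(proj(d,pose(p,P))-[x0,y0]+.5)*S
        cv2.fillConvexPoly(im,cv2.convexHull(np.round(q*16).astype(np.int32)),1,shift=4)
    return im.reshape(h,S,w,S).mean((1,3))
def fit(name,obs,yaws=np.arange(0,np.pi,np.pi/8),p0=None):
    """obs: list of (cam dict, bool mask)"""
    V=[]
    for d,m in obs:
        x,y,w,h=cv2.boundingRect(m.astype(np.uint8)); x-=8;y-=8;w+=16;h+=16
        V.append((d,x,y,w,h,m[y:y+h,x:x+w].astype(float)))
    def cost(p): return sum(((render(d,p,M[name],x,y,w,h)-m)**2).sum()/m.sum() for d,x,y,w,h,m in V)
    if p0 is None:
        d,x,y,w,h,_=V[0]; p0=ray(d,(x+w/2,y+h/2),B+.01)[:2]
    best=None
    for a in yaws:
        o=minimize(cost,[*p0,a],method="Nelder-Mead",options=dict(initial_simplex=[[p0[0],p0[1],a],[p0[0]+.01,p0[1],a],[p0[0],p0[1]+.01,a],[p0[0],p0[1],a+.25]],xatol=1e-4,fatol=1e-4,maxiter=150))
        if best is None or o.fun<best.fun: best=o
    return np.round(best.x,4),round(best.fun,3)
def go(x,y,z,yaw=None):
    s=r.read_state(); m=R.from_quat(s["eef_rot"]).as_matrix(); d=m.T@(np.array([x,y,z])-s["ee_pos"])
    cur=np.arctan2(m[1,0],m[0,0]); print("pos",s["ee_pos"].round(4),"yaw",cur.round(3),"tilt",m[:,2].round(3),"shift mm",(d*1e3).round(1),end=" ")
    if yaw is not None: print("turn(mod pi)",round(-((yaw-cur+np.pi/2)%np.pi-np.pi/2),3), "q7",s["joint_positions"][6].round(2),end="")
    print()
E
cat > m.py <<'E'
from h import *
ds={c:r.camera(c) for c in("top","scene")}
im=ds["top"]["img"]
near=dict(heat_sink=(354,231),toroid=(231,241),relay=(412,236),breaker=(287,235),heat_sink_nest=(218,184),breaker_nest=(437,181),toroid_spindle=(366,164),relay_box=(285,165))
for n,c in near.items():
    g=ray(ds["top"],c,B+.01); obs=[]; info=[]
    for cam,d in ds.items():
        pc=proj(d,g[None])[0]
        for o in r.outline_of(n,cam):
            if np.hypot(*(np.array(o["bbox"][:2])-pc))<14: obs.append((d,o["mask"])); info.append(cam); break
        else:
            if n in("relay","breaker"):
                m=np.zeros(im.shape[:2],np.uint8); x,y=(pc-16).astype(int)
                cv2.grabCut(d["img"],m,(x,y-(6 if cam=="scene" else 0),32,36),np.zeros((1,65)),np.zeros((1,65)),6,cv2.GC_INIT_WITH_RECT)
                m=(m&1)>0; obs.append((d,m)); info.append("gc-"+cam)
    print(n,g[:2].round(3))
    for k,i in zip(obs,info): print("   ",i,*fit(n,[k],p0=g[:2]), k[1].sum())
    if len(obs)>1: print("    both",*fit(n,obs,p0=g[:2]))
E
time python3 m.py
```

```text
heat_sink [ 0.467 -0.093]
    top [ 0.4672 -0.0908  3.7328] 0.074 284
    scene [ 0.4654 -0.0929  0.4741] 0.253 315
    both [ 0.4666 -0.0916  3.6454] 0.387
toroid [0.431 0.263]
    top [0.4313 0.2626 2.5848] 0.191 175
    scene [0.4311 0.2626 2.0684] 0.244 333
    both [0.4313 0.2627 1.7503] 0.437
relay [ 0.456 -0.261]
    top [ 0.4551 -0.252  -0.2153] 0.219 77
    gc-scene [ 0.4302 -0.1942  2.0337] 1.0 29
    both [ 0.4499 -0.2471  3.5052] 3.204
breaker [0.452 0.101]
    top [0.4533 0.1009 2.31  ] 0.054 193
    scene [0.4532 0.1009 2.2838] 0.089 353
    both [0.4531 0.1011 2.2933] 0.15
heat_sink_nest [0.597 0.308]
    top [0.6011 0.3097 2.8028] 0.026 967
    scene [0.6005 0.3094 2.7862] 0.092 1571
    both [ 0.601   0.3094 -0.3317] 0.121
breaker_nest [ 0.618 -0.334]
    top [ 0.62   -0.3316  0.2035] 0.023 899
    scene [ 0.6213 -0.3333  0.2148] 0.106 529
    both [ 0.62   -0.3321  3.3437] 0.136
toroid_spindle [ 0.664 -0.126]
    top [ 0.6652 -0.1241 -0.1951] 0.05 707
    scene [ 0.663  -0.1272  1.3701] 0.126 569
    both [ 0.6649 -0.1245  1.3814] 0.184
relay_box [0.657 0.112]
    top [0.6633 0.1093 0.2841] 0.161 1680
    scene [0.6622 0.1096 3.4121] 0.132 2636
    both [0.6627 0.1092 3.4164] 0.294
real	0m41.846s
user	0m29.682s
sys	0m0.718s
```

```bash
python3 -c "
from h import *
go(0.467,-0.091,0.2,2.162)"
```

```text
pos [ 0.1485 -0.6071  0.2336] yaw 0.24 tilt [ 0. -0. -1.] shift mm [ 432.  -425.7   33.5] turn(mod pi) 1.219 q7 -0.09
```

```bash
python3 -m pendant '[[0.027,-0.0266,0.002,0],[0.027,-0.0266,0.002,0],[0.027,-0.0266,0.002,0],[0.027,-0.0266,0.002,0],[0.027,-0.0266,0.002,0],[0.027,-0.0266,0.002,0],[0.027,-0.0266,0.002,0],[0.027,-0.0266,0.002,0]]' 1 20
python3 -m pendant '[[0.027,-0.0266,0.002,0],[0.027,-0.0266,0.002,0],[0.027,-0.0266,0.002,0],[0.027,-0.0266,0.002,0],[0.027,-0.0266,0.002,0],[0.027,-0.0266,0.002,0],[0.027,-0.0266,0.002,0],[0.027,-0.0266,0.002,0]]'
python3 -m pendant '[[0,0,0,-0.12],[0,0,0,-0.12],[0,0,0,-0.12],[0,0,0,-0.12],[0,0,0,-0.12],[0,0,0,-0.12],[0,0,0,-0.12],[0,0,0,-0.12]]'
python3 -m pendant '[[0,0,0,-0.12],[0,0,0,-0.12],[0,0,0,-0.12],[0,0,0,-0.12],[0,0,0,-0.12],[0,0,0,-0.12],[0,0,0,-0.12],[0,0,0,-0.12]]'
python3 -c "
from h import *
go(0.467,-0.091,0.039,2.162)"
```

```text
time: 2.57
ee_pos: [0.3084, -0.3475, 0.2177]
eef_rot: [0.993, 0.12, 0.0, 0.0]
ft_force: [1.4, -0.2, 0.4]
width: 0.0873
grip_force: 0.0
time: 3.23
ee_pos: [0.4677, -0.0894, 0.2019]
eef_rot: [0.993, 0.119, 0.0, 0.0]
ft_force: [0.5, -0.7, 0.2]
width: 0.087
grip_force: 0.0
time: 3.9
ee_pos: [0.4671, -0.0911, 0.2017]
eef_rot: [0.824, 0.567, 0.0, 0.0]
ft_force: [-0.1, 0.2, 0.0]
width: 0.0871
grip_force: 0.0
time: 4.57
ee_pos: [0.467, -0.0911, 0.2016]
eef_rot: [0.469, 0.883, -0.0, 0.0]
ft_force: [0.0, 0.7, -0.2]
width: 0.0866
grip_force: 0.0
pos [ 0.467  -0.0911  0.2016] yaw 2.166 tilt [ 0. -0. -1.] shift mm [1.000e-01 0.000e+00 1.626e+02] turn(mod pi) 0.004 q7 0.66
```

```bash
python3 -m pendant '[[0,0,0.035,0],[0,0,0.035,0],[0,0,0.035,0],[0,0,0.03,0],[0,0,0.02,0],[0,0,0.0075,0],[0,0,0,0]]'
python3 -m pendant '[[0,0,0,0],[0,0,0,0],[0,0,0,0],[0,0,0,0],[0,0,0,0],[0,0,0,0],[0,0,0,0],[0,0,0,0]]' 0 20
python3 -m pendant '[[0,0,-0.01,0],[0,0,-0.02,0],[0,0,-0.03,0],[0,0,-0.03,0],[0,0,-0.03,0],[0,0,-0.02,0],[0,0,0,0]]'
python3 -c "
from h import *
go(0.601,0.3095,0.18,1.234)"
```

```text
time: 5.15
ee_pos: [0.466, -0.0908, 0.0378]
eef_rot: [0.471, 0.882, -0.0, -0.001]
ft_force: [0.8, -0.1, -0.4]
width: 0.0874
grip_force: 0.0
time: 5.82
ee_pos: [0.4669, -0.0913, 0.0391]
eef_rot: [0.471, 0.882, -0.0, -0.0]
ft_force: [-0.6, 0.1, 1.3]
width: 0.0415
grip_force: 4.6
time: 6.4
ee_pos: [0.4692, -0.0911, 0.1839]
eef_rot: [0.471, 0.882, 0.001, 0.003]
ft_force: [0.3, 0.3, -1.6]
width: 0.0414
grip_force: 20.0
pos [ 0.4692 -0.0911  0.1839] yaw 2.16 tilt [ 0.006 -0.002 -1.   ] shift mm [259.7 332.3   3.8] turn(mod pi) 0.926 q7 0.64
```

```bash
python3 -m pendant '[[0.02165,0.0277,0,0],[0.02165,0.0277,0,0],[0.02165,0.0277,0,0],[0.02165,0.0277,0,0],[0.02165,0.0277,0,0],[0.02165,0.0277,0,0]]'
python3 -m pendant '[[0.02165,0.0277,0,0],[0.02165,0.0277,0,0],[0.02165,0.0277,0,0],[0.02165,0.0277,0,0],[0.02165,0.0277,0,0],[0.02165,0.0277,0,0]]'
python3 -m pendant '[[0,0,0,0.1155],[0,0,0,0.1155],[0,0,0,0.1155],[0,0,0,0.1155],[0,0,0,0.1155],[0,0,0,0.1155],[0,0,0,0.1155],[0,0,0,0.1155]]'
python3 -m pendant '[[0,0,0,0],[0,0,0,0]]'
python3 -c "
from h import *
go(0.601,0.3095,0.07,1.234)"
```

```text
time: 6.9
ee_pos: [0.533, 0.1108, 0.1788]
eef_rot: [0.472, 0.882, -0.0, -0.0]
ft_force: [0.3, -0.2, -1.4]
width: 0.0414
grip_force: 20.0
time: 7.4
ee_pos: [0.5991, 0.311, 0.1783]
eef_rot: [0.472, 0.882, -0.001, -0.0]
ft_force: [0.4, 0.7, -0.4]
width: 0.0414
grip_force: 20.0
time: 8.07
ee_pos: [0.5986, 0.3095, 0.1785]
eef_rot: [0.817, 0.577, -0.001, -0.0]
ft_force: [-0.1, 0.7, -1.5]
width: 0.0413
grip_force: 20.0
time: 8.23
ee_pos: [0.5988, 0.3095, 0.1787]
eef_rot: [0.814, 0.581, -0.0, 0.0]
ft_force: [0.5, -0.7, -0.8]
width: 0.0408
grip_force: 20.0
pos [0.5988 0.3095 0.1787] yaw 1.24 tilt [-0.001 -0.001 -1.   ] shift mm [  0.8   2.2 108.7] turn(mod pi) 0.006 q7 -1.08
```

```bash
python3 -m pendant '[[0.0008,0.0022,0.03,0.006],[0,0,0.035,0],[0,0,0.03,0],[0,0,0.014,0],[0,0,0,0]]'
python3 -m pendant '[[0,0,0.005,0],[0,0,0.005,0],[0,0,0.004,0],[0,0,0.004,0],[0,0,0.004,0],[0,0,0,0],[0,0,0,0]]'
python3 - <<'E'
from h import *
go(0.601,0.3095,0.047,1.234)
d=r.camera("scene"); cv2.imwrite("pics/s2.png",cv2.resize(d["img"][230:350,150:310,::-1],None,fx=4.5,fy=4.5,interpolation=2))
E
```

```text
time: 8.65
ee_pos: [0.5995, 0.3083, 0.0661]
eef_rot: [0.816, 0.578, -0.003, -0.0]
ft_force: [-0.0, 0.5, -1.3]
width: 0.0412
grip_force: 20.0
time: 9.23
ee_pos: [0.6014, 0.3096, 0.048]
eef_rot: [0.817, 0.577, -0.0, 0.0]
ft_force: [0.2, -0.4, -0.7]
width: 0.041
grip_force: 20.0
pos [0.6014 0.3096 0.048 ] yaw 1.23 tilt [-0. -0. -1.] shift mm [-0.2 -0.3  1. ] turn(mod pi) -0.004 q7 -1.13
```

View pics/s2.png

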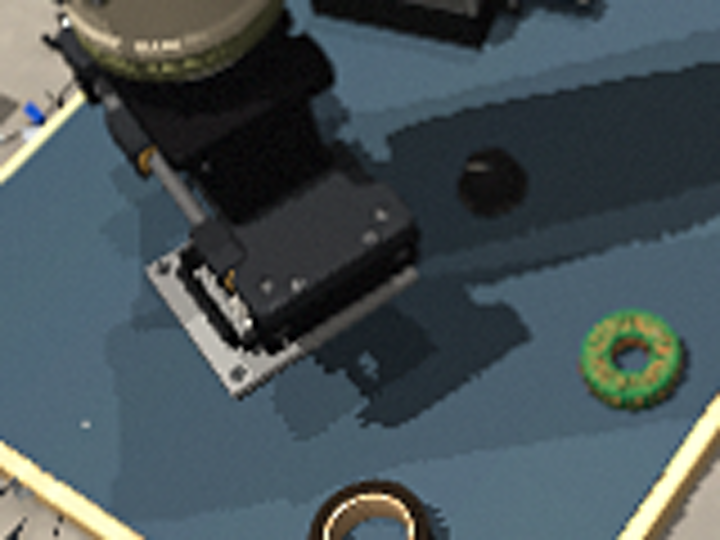

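```bash
python3 -m pendant '[[0,0,0.0015,0],[0,0,0,0],[0,0,0,0]]'
python3 -m pendant '[[0,0,0,0],[0,0,0,0],[0,0,0,0],[0,0,0,0]]' 0.75
python3 -m pendant '[[0,0,-0.02,0],[0,0,-0.035,0],[0,0,-0.035,0],[0,0,-0.035,0],[0,0,-0.025,0]]' 1
python3 -c "
from h import *
go(0.431,0.2627,0.2,None)"
```

```text
time: 9.53
ee_pos: [0.6018, 0.3098, 0.0472]
eef_rot: [0.817, 0.577, 0.001, 0.0]
ft_force: [-0.0, -0.3, 3.2]
width: 0.0412
grip_force: 20.0
time: 9.87
ee_pos: [0.6014, 0.3095, 0.0463]
eef_rot: [0.817, 0.577, -0.0, 0.0]
ft_force: [0.1, -0.1, -0.0]
width: 0.0595
grip_force: 0.0
time: 10.28
ee_pos: [0.6018, 0.3101, 0.2]
eef_rot: [0.817, 0.577, 0.001, 0.0]
ft_force: [-0.3, 0.1, 0.2]
width: 0.0853
grip_force: 0.0
pos [0.6018 0.3101 0.2   ] yaw 1.23 tilt [ 0.002  0.001 -1.   ] shift mm [-101.8 -145.1   -0.5]
```

```bash
python3 -m pendant '[[-0.0204,-0.029,0.01,0],[-0.0204,-0.029,0.01,0],[-0.0204,-0.029,0.01,0],[-0.0204,-0.029,0.01,0],[-0.0204,-0.029,0.01,0],[0,0,0,0],[0,0,0,0]]'
python3 - <<'E'
from h import *
go(0.431,0.2627,0.037)
d=r.camera("top"); a=d["img"][150:270,180:320,::-1]
cv2.imwrite("pics/t3.png",cv2.resize(a,None,fx=5,fy=5,interpolation=2))
E
```

```text
time: 10.87
ee_pos: [0.429, 0.261, 0.146]
eef_rot: [0.817, 0.577, -0.001, 0.001]
ft_force: [0.2, -0.1, 0.9]
width: 0.0869
grip_force: 0.0
pos [0.429 0.261 0.146] yaw 1.231 tilt [-0.    -0.002 -1.   ] shift mm [  2.5   1.2 109. ]
```

View pics/t3.png

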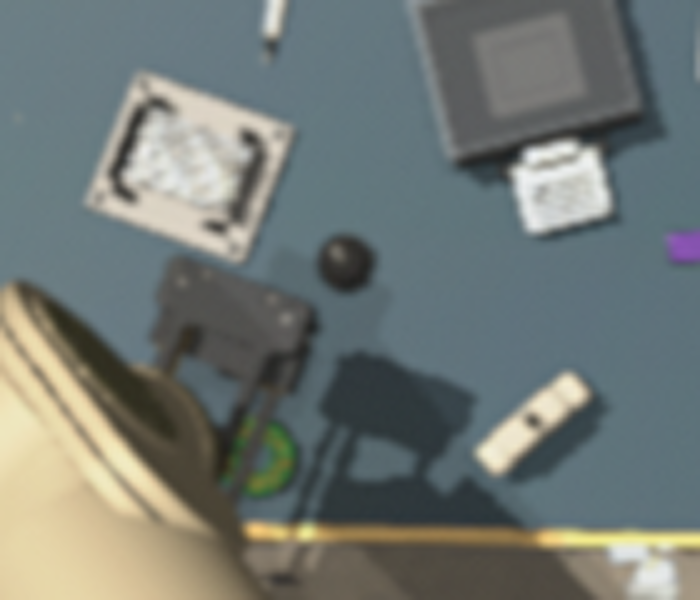

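```bash
python3 -m pendant '[[0.0025,0.0012,0.03,0],[0,0,0.035,0],[0,0,0.025,0],[0,0,0.013,0],[0,0,0.006,0],[0,0,0,0]]'
python3 -m pendant '[[0,0,0,0],[0,0,0,0],[0,0,0,0],[0,0,0,0],[0,0,0,0],[0,0,0,0],[0,0,0,0],[0,0,0,0]]' 0 15
python3 -m pendant '[[0,0,-0.01,0],[0,0,-0.02,0],[0,0,-0.03,0],[0,0,-0.035,0],[0,0,-0.03,0],[0,0,-0.015,0],[0,0,0,0],[0,0,0,0]]'
python3 -c "
from h import *
go(0.6648,-0.1247,0.177)"
```

```text
time: 11.42
ee_pos: [0.4331, 0.2643, 0.0372]
eef_rot: [0.817, 0.577, -0.0, -0.0]
ft_force: [0.8, 0.2, 1.0]
width: 0.087
grip_force: 0.0
time: 12.08
ee_pos: [0.4327, 0.2639, 0.0377]
eef_rot: [0.817, 0.577, 0.0, 0.0]
ft_force: [0.1, 0.5, 0.2]
width: 0.0445
grip_force: 15.0
time: 12.75
ee_pos: [0.4329, 0.2641, 0.1784]
eef_rot: [0.817, 0.577, 0.001, 0.0]
ft_force: [-0.2, -0.6, -0.9]
width: 0.0444
grip_force: 15.0
pos [0.4329 0.2641 0.1784] yaw 1.23 tilt [ 0.002  0.    -1.   ] shift mm [-288.8  348.6    1.7]
```

```bash
python3 - <<'E'
from h import *
# spindle refinement with first pictures' still-clean view: pad (black disc) and tip
for c in("top","scene"):
    d=r.camera(c)
    t=np.array([.6649,-.1245,B+.0335]); u=proj(d,t[None])[0]; g=d["img"].astype(int)
    x,y=np.round(u).astype(int); print(c,u.round(1)); print(g[y-5:y+6,x-5:x+6].sum(2)//3)
    for z in(.010,.033): print(z,proj(d,np.array([[.6649,-.1245,B+z]]))[0].round(1))
E
python3 -m pendant '[[-0.024,0.029,0,0],[-0.024,0.029,0,0],[-0.024,0.029,0,0],[-0.024,0.029,0,0],[-0.024,0.029,0,0],[-0.024,0.029,0,0]]'
```

```text
top [366.4 162.2]
[[131  99  74  63  59  59  59  62  73  97 129]
 [ 83  61  52  51  52  52  52  52  54  62  84]
 [ 59  51  53  54  54  53  52  54  53  53  57]
 [ 52  53  54  53  55  57  59  56  53  53  53]
 [ 53  54  54  56  67  86  92  78  60  53  53]
 [ 53  54  54  59  86 119 126 103  70  55  54]
 [ 54  54  55  63  91 118 121  98  67  55  53]
 [ 55  55  54  63  81  96  91  73  57  54  52]
 [ 54  56  55  58  66  71  65  55  51  52  54]
 [ 53  54  54  54  56  57  51  51  51  55  53]
 [ 51  54  55  55  55  55  53  53  54  53  53]]
0.01 [365.6 163.7]
0.033 [366.4 162.3]
scene [296.9 154.5]
[[ 48  76  99 100  94  93  92  91  90  92  94]
 [ 77  99 104  92  89  86  92  92  93  93  93]
 [ 98 103  96  85  87  93  93  90  94  92  98]
 [ 96  89  86  88  91  93  97  92  94  91  96]
 [ 92  83  86  91  90  90  90  93  95  94  93]
 [ 82  83  91  89  91  91  90  95  96  88 104]
 [ 88  91  90  90  91  89  92  91  89  63 118]
 [ 90  91  91  92  92  90  87  83  59  39  37]
 [ 91  89  92  89  87  81  68  69  55  42  42]
 [ 93  93  89  79  66  64  70  73  58  43  43]
 [ 91  90  75  70  75  72  68  73  57  42  43]]
0.01 [297.4 161. ]
0.033 [296.9 154.6]
time: 13.35
ee_pos: [0.5483, 0.0681, 0.1761]
eef_rot: [0.817, 0.577, -0.001, -0.001]
ft_force: [0.4, 1.1, -0.2]
width: 0.0439
grip_force: 15.0
```

```bash
python3 -m pendant '[[-0.024,0.029,0,0],[-0.024,0.029,0,0],[-0.024,0.029,0,0],[-0.024,0.029,0,0],[-0.024,0.029,0,0],[-0.024,0.029,0,0],[0,0,0,0],[0,0,0,0]]'
python3 - <<'E'
from h import *
go(0.665,-0.1238,0.08)
for c in("top","scene"):
    d=r.camera(c); m=[o for o in r.outline_of("toroid",c)]; print(c,[(round(o["score"],2),np.round(o["bbox"])) for o in m], proj(d,np.array([[*r.read_state()["ee_pos"][:2],r.read_state()["ee_pos"][2]-.005]])).round(1))
    h=cv2.cvtColor(d["img"],cv2.COLOR_RGB2HSV); k=cv2.inRange(h,(40,80,40),(85,255,255)); k[:140]=0
    x=cv2.moments(k[:,330:400] if c=="top" else k[100:230,250:340]);print(cv2.countNonZero(k))
E
```

```text
time: 14.02
ee_pos: [0.6637, -0.1265, 0.1746]
eef_rot: [0.818, 0.575, -0.001, -0.001]
ft_force: [-0.3, 1.2, -0.4]
width: 0.0446
grip_force: 15.0
pos [ 0.6637 -0.1265  0.1746] yaw 1.226 tilt [-0.004  0.    -1.   ] shift mm [ 3.   0.6 94.6] 
top [(0.5, array([223., 281.,  21.,  14.])), (0.37, array([216., 182.,  26.,  21.]))] [[369.8 155. ]]
0
scene [(0.88, array([334., 353.,  23.,  24.])), (0.56, array([291., 122.,  11.,  17.])), (0.55, array([252., 212.,  73.,  53.]))] [[294.4 120.7]]
0
```

```bash
python3 -m pendant '[[0.0015,0.0003,0.03,0],[0.0015,0.0003,0.03,0],[0,0,0.02,0],[0,0,0.011,0],[0,0,0,0],[0,0,0,0]]'
python3 - <<'E'
from h import *
go(0.665,-0.1238,0.049)
for c in("top","scene"):
    d=r.camera(c); u=proj(d,np.array([[.6649,-.1245,.06]]))[0].astype(int)
    a=d["img"][u[1]-25:u[1]+25,u[0]-32:u[0]+32,::-1]; cv2.imwrite(f"pics/{c}4.png",a)
a=np.hstack([cv2.imread(f"pics/{c}4.png") for c in("top","scene")]); cv2.imwrite("pics/4.png",cv2.resize(a,None,fx=6,fy=6,interpolation=2))
E
```

```text
time: 14.72
ee_pos: [0.666, -0.1207, 0.0872]
eef_rot: [0.817, 0.577, 0.0, 0.0]
ft_force: [0.1, -0.4, -0.2]
width: 0.044
grip_force: 15.0
pos [ 0.666  -0.1207  0.0872] yaw 1.231 tilt [ 0.  0. -1.] shift mm [-3.3  0.1 38.2]
```

View pics/4.png

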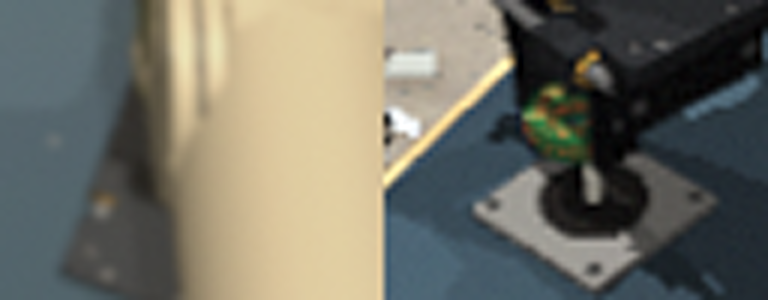

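```bash
python3 -m pendant '[[-0.003,0,0,0],[0,0,0,0],[0,0,0,0],[0,0,0,0]]'
python3 - <<'E'
from h import *
go(0.665,-0.1238,0.049)
s=r.read_state(); d=r.camera("scene"); h=cv2.cvtColor(d["img"],cv2.COLOR_RGB2HSV); 
u=proj(d,np.array([[.6649,-.1245,.06]]))[0].astype(int)
x0,y0=u-[26,22]; k=((h[...,1]>90)&(h[...,2]>35)&((h[...,0]<85)))[y0:y0+44,x0:x0+52]
for row in k[:34]: print("".join(".#"[v] for v in row))
zb=s["ee_pos"][2]-.013
for z,dd in((zb+.003,47),(zb+.013,47)):
    P=cyl(dd,0,0)+[*s["ee_pos"][:2],z]; q=proj(d,P)-[x0,y0]; print("pred at TCP: cols",q[:,0].min().round(1),q[:,0].max().round(1),"rows",q[:,1].min().round(1),q[:,1].max().round(1))
t=proj(d,np.array([[.6649,-.1245,B+.0345],[.665,-.1245,B+.01],[.6749,-.1245,.08],[.6649,-.1145,.08],[.6649,-.1245,.08]]))-[x0,y0]; print(t.round(1))
g=cv2.cvtColor(d["img"],cv2.COLOR_RGB2GRAY)[y0+8:y0+32,x0+14:x0+38]; print(g)
E
```

```text
time: 15.15
ee_pos: [0.665, -0.1243, 0.087]
eef_rot: [0.817, 0.577, 0.0, 0.0]
ft_force: [-0.4, -1.0, -0.1]
width: 0.0442
grip_force: 15.0
pos [ 0.665  -0.1243  0.087 ] yaw 1.229 tilt [ 0.001 -0.    -1.   ] shift mm [ 0.5 -0.2 38. ] Traceback (most recent call last):
  File "<stdin>", line 6, in <module>
  File "<stdin>", line 6, in <genexpr>
TypeError: string indices must be integers, not 'numpy.bool'
```

Run:
```python
from h import *
s=r.read_state(); d=r.camera("scene"); h=cv2.cvtColor(d["img"],cv2.COLOR_RGB2HSV); 
u=proj(d,np.array([[.6649,-.1245,.06]]))[0].astype(int)
x0,y0=u-[26,22]; k=((h[...,1]>90)&(h[...,2]>35)&((h[...,0]<85)))[y0:y0+44,x0:x0+52]
for row in k[:34]: print("".join(".#"[int(v)] for v in row))
zb=s["ee_pos"][2]-.013
for z,dd in((zb+.003,47),(zb+.013,47)):
    P=cyl(dd,0,0)+[*s["ee_pos"][:2],z]; q=proj(d,P)-[x0,y0]; print("pred at TCP: cols",q[:,0].min().round(1),q[:,0].max().round(1),"rows",q[:,1].min().round(1),q[:,1].max().round(1))
t=proj(d,np.array([[.6649,-.1245,B+.0345],[.665,-.1245,B+.01],[.6749,-.1245,.08],[.6649,-.1145,.08],[.6649,-.1245,.08]]))-[x0,y0]; print(t.round(1))
g=cv2.cvtColor(d["img"],cv2.COLOR_RGB2GRAY)[y0+8:y0+36,x0+14:x0+38]; print(g[14:])
```

```text
....................................................
....................................................
....................................................
....................................................
....................................................
................#............##.....................
................#...........####....................
...........................###......................
...........................##.......................
...........................##.......................
...........................###......................
..........#...........###...##......................
.........#...........######.........................
........#..........##########.......................
......##...........##########.......................
......#............##########.......................
.....#.............##########.......................
....#.............########..#.......................
..##...............##########.......................
..#................##########.......................
##..................##########..........
[... 1567 characters left out ...]
57 156 158 159 124  55  30  34  36  26  17  13  68 134 125  57  13
   15  27  36  26  20  11]
 [158 156 156 159 161 116  49  31  32  36  26  16  11  44 106  98  36  15
   18  17  22  25  19  19]
 [160 156 155 157 159 128  61  26  33  35  33  29  19  13  13  13  11  17
   14  16  18  18  19  34]
 [160 157 157 159 159 136  75  29  37  34  36  34  29  20  17  13  17  15
   18  15  13  16  21  58]
 [158 156 157 156 159 164 116  45  30  32  34  35  39  35  27  20  20  24
   20  18  24  15  37  72]
 [157 159 157 155 157 160 146 104  56  31  30  32  36  36  34  35  35  37
   26  25  42  42  61  70]
 [128 151 157 160 157 157 159 166 126  67  44  31  29  27  28  29  30  31
   29  61  97  84  69  69]]
```

```bash
python3 -m pendant '[[0,0,0.008,0],[0,0,0.008,0],[0,0,0.006,0],[0,0,0.004,0],[0,0,0,0]]'
python3 -m pendant '[[0,0,0.005,0],[0,0,0.004,0],[0,0,0.003,0],[0,0,0,0],[0,0,0,0]]'
python3 -c "
from h import *
go(0.665,-0.1238,0.047)"
```

```text
time: 15.67
ee_pos: [0.664, -0.124, 0.0588]
eef_rot: [0.817, 0.577, -0.001, -0.001]
ft_force: [0.4, 0.8, -0.8]
width: 0.0442
grip_force: 15.0
time: 16.08
ee_pos: [0.6648, -0.1241, 0.0485]
eef_rot: [0.817, 0.577, -0.0, -0.0]
ft_force: [0.7, 1.0, -0.2]
width: 0.0443
grip_force: 15.0
pos [ 0.6648 -0.1241  0.0485] yaw 1.23 tilt [-0. -0. -1.] shift mm [0.3 0.1 1.5]
```

```bash
python3 -m pendant '[[0,0,0.001,0],[0,0,0,0],[0,0,0,0]]'
python3 -m pendant '[[0,0,0,0],[0,0,0,0],[0,0,0,0],[0,0,0,0]]' 0.75
python3 -m pendant '[[0,0,-0.02,0],[0,0,-0.03,0],[0,0,-0.035,0],[0,0,-0.035,0],[0,0,-0.03,0],[0,0,0,0]]' 1
python3 -c "
from h import *
go(0.4532,0.101,0.2,2.29)"
```

```text
time: 16.33
ee_pos: [0.665, -0.1241, 0.0478]
eef_rot: [0.817, 0.577, 0.0, 0.0]
ft_force: [0.7, 0.3, 0.6]
width: 0.0443
grip_force: 15.0
time: 16.67
ee_pos: [0.6648, -0.1241, 0.0476]
eef_rot: [0.817, 0.577, -0.0, 0.0]
ft_force: [0.3, 0.5, 0.1]
width: 0.0617
grip_force: 0.0
time: 17.17
ee_pos: [0.6676, -0.1241, 0.2052]
eef_rot: [0.817, 0.577, 0.004, 0.004]
ft_force: [1.0, 0.4, 0.3]
width: 0.0864
grip_force: 0.0
pos [ 0.6676 -0.1241  0.2052] yaw 1.23 tilt [ 0.01  -0.002 -1.   ] shift mm [ 140.4 -277.4    2.7] turn(mod pi) -1.06 q7 -0.36
```

```bash
python3 -m pendant '[[0.0176,-0.0347,0,0],[0.0176,-0.0347,0,0],[0.0176,-0.0347,0,0],[0.0176,-0.0347,0,0],[0.0176,-0.0347,0,0],[0.0176,-0.0347,0,0],[0.0176,-0.0347,0,0],[0.0176,-0.0347,0,0]]'
python3 -m pendant '[[0,0,0,-0.12],[0,0,0,-0.12],[0,0,0,-0.12],[0,0,0,-0.12],[0,0,0,-0.12],[0,0,0,-0.12],[0,0,0,-0.12],[0,0,0,-0.12]]'
python3 -m pendant '[[0,0,0,-0.1],[0,0,0,0],[0,0,0,0],[0,0,0,0]]'
python3 - <<'E'
from h import *
go(0.4532,0.101,0.069,2.29)
d=r.camera("scene"); a=d["img"][140:190,250:340,::-1]; cv2.imwrite("pics/s5.png",cv2.resize(a,None,fx=7,fy=7,interpolation=2))
E
```

```text
time: 17.83
ee_pos: [0.4488, 0.1025, 0.1974]
eef_rot: [0.817, 0.577, 0.0, 0.0]
ft_force: [-0.3, 0.2, -0.5]
width: 0.0867
grip_force: 0.0
time: 18.5
ee_pos: [0.4502, 0.1015, 0.1974]
eef_rot: [0.455, 0.89, -0.0, 0.0]
ft_force: [-0.2, -0.4, 0.3]
width: 0.0867
grip_force: 0.0
time: 18.83
ee_pos: [0.4503, 0.1014, 0.1975]
eef_rot: [0.415, 0.91, -0.0, 0.0]
ft_force: [-0.8, -1.3, 1.0]
width: 0.0871
grip_force: 0.0
pos [0.4503 0.1014 0.1975] yaw 2.286 tilt [ 0. -0. -1.] shift mm [ -2.2   1.9 128.5] turn(mod pi) -0.004 q7 0.38
```

View pics/s5.png

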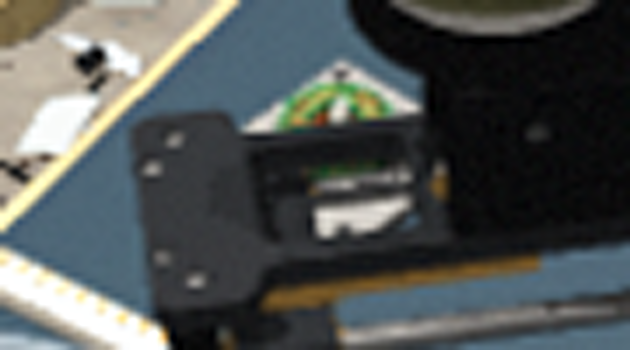

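```bash
python3 -m pendant '[[-0.0022,0.0019,0.03,0],[0,0,0.035,0],[0,0,0.035,0],[0,0,0.025,0],[0,0,0.0165,0],[0,0,0,0],[0,0,0,0]]'
python3 -m pendant '[[0,0,0,0],[0,0,0,0],[0,0,0,0],[0,0,0,0],[0,0,0,0],[0,0,0,0],[0,0,0,0],[0,0,0,0]]' 0 25
python3 -m pendant '[[0,0,0,0],[0,0,0,0]]'
python3 -m pendant '[[0,0,-0.01,0],[0,0,-0.02,0],[0,0,-0.03,0],[0,0,-0.035,0],[0,0,-0.03,0],[0,0,-0.015,0],[0,0,0,0],[0,0,0,0]]'
python3 -c "
from h import *
go(0.620,-0.332,0.196,.204)"
```

```text
time: 19.47
ee_pos: [0.4528, 0.1012, 0.0559]
eef_rot: [0.414, 0.91, -0.0, -0.001]
ft_force: [-0.1, -0.0, 0.6]
width: 0.0869
grip_force: 0.0
time: 20.13
ee_pos: [0.4532, 0.1011, 0.0561]
eef_rot: [0.413, 0.911, -0.0, 0.0]
ft_force: [-0.3, -1.3, -0.1]
width: 0.0418
grip_force: 0.0
time: 20.3
ee_pos: [0.4531, 0.101, 0.056]
eef_rot: [0.413, 0.911, -0.0, -0.0]
ft_force: [-0.3, 1.0, -1.0]
width: 0.0284
grip_force: 0.0
time: 20.97
ee_pos: [0.4534, 0.1011, 0.1968]
eef_rot: [0.413, 0.911, 0.0, 0.001]
ft_force: [0.2, 0.1, -2.7]
width: 0.0177
grip_force: 25.0
pos [0.4534 0.1011 0.1968] yaw 2.29 tilt [ 0.002 -0.    -1.   ] shift mm [-435.6 -159.9    1.2] turn(mod pi) -1.056 q7 0.38
```

```bash
python3 -m pendant '[[-0.0363,-0.0133,0,0],[-0.0363,-0.0133,0,0],[-0.0363,-0.0133,0,0],[-0.0363,-0.0133,0,0],[-0.0363,-0.0133,0,0],[-0.0363,-0.0133,0,0]]'
python3 -m pendant '[[-0.0363,-0.0133,0,0],[-0.0363,-0.0133,0,0],[-0.0363,-0.0133,0,0],[-0.0363,-0.0133,0,0],[-0.0363,-0.0133,0,0],[-0.0363,-0.0133,0,0]]'
python3 -m pendant '[[0,0,0,0.116],[0,0,0,0.116],[0,0,0,0.116],[0,0,0,0.116],[0,0,0,0.116],[0,0,0,0.116],[0,0,0,0.116],[0,0,0,0.116]]'
python3 -m pendant '[[0,0,0,0.116],[0,0,0,0.116],[0,0,0,0.116],[0,0,0,0.116],[0,0,0,0.116],[0,0,0,0.116],[0,0,0,0.116],[0,0,0,0.116]]'
python3 -m pendant '[[0,0,0,0.115],[0,0,0,0.115],[0,0,0,0],[0,0,0,0],[0,0,0,0]]'
python3 - <<'E'
from h import *
go(0.620,-0.332,0.12,.204)
s=r.read_state()
d=r.camera("scene"); P=proj(d,np.array([[.62,-.332,s["ee_pos"][2]-.05],[.62,-.332,.032]])); print(P)
x,y=P[:,0].mean(0).astype(int); print(x-50,y-45)
cv2.imwrite("pics/s6.png",cv2.resize(d["img"][max(y-45,0):y+45,x-50:x+50,::-1],None,fx=6.5,fy=6.5,interpolation=2))
E
```

```text
time: 21.47
ee_pos: [0.5361, -0.1171, 0.1944]
eef_rot: [0.413, 0.911, -0.0, -0.001]
ft_force: [1.3, 0.6, -0.9]
width: 0.0178
grip_force: 25.0
time: 21.97
ee_pos: [0.6196, -0.3333, 0.1938]
eef_rot: [0.413, 0.911, -0.0, -0.002]
ft_force: [1.0, -0.9, 0.0]
width: 0.0175
grip_force: 25.0
time: 22.63
ee_pos: [0.6193, -0.3313, 0.1938]
eef_rot: [0.779, 0.627, -0.001, -0.002]
ft_force: [-0.0, -0.3, -1.2]
width: 0.0177
grip_force: 25.0
time: 23.3
ee_pos: [0.6192, -0.3313, 0.1937]
eef_rot: [0.977, 0.213, -0.001, -0.001]
ft_force: [-0.2, 1.2, -0.7]
width: 0.0182
grip_force: 25.0
time: 23.72
ee_pos: [0.6197, -0.3315, 0.195]
eef_rot: [0.995, 0.104, -0.001, -0.0]
ft_force: [-0.5, 0.3, -1.2]
width: 0.0183
grip_force: 25.0
pos [ 0.6197 -0.3315  0.195 ] yaw 0.208 tilt [-0.002  0.001 -1.   ] shift mm [ 0.3  0.6 75. ] turn(mod pi) 0.004 q7 -0.94
[[349.20038288  94.09187504]
 [347.9736778  126.43300707]]Traceback (most recent call last):
  File "<stdin>", line 5, in <module>
TypeError: cannot unpack non-iterable numpy.int64 object
```

```bash
python3 -m pendant '[[0.0003,0.0006,0.03,0.004],[0,0,0.03,0],[0,0,0.02,0],[0,0,0.01,0],[0,0,0,0],[0,0,0,0],[0,0,0,0]]'
python3 - <<'E'
from h import *
go(0.620,-0.332,0.064,.204)
d=r.camera("scene"); x,y=348,115
cv2.imwrite("pics/s6.png",cv2.resize(d["img"][y-45:y+40,x-50:x+50,::-1],None,fx=7,fy=7,interpolation=2))
s=r.read_state()["ee_pos"]
for h in(.032,.042,.052):
    c=pose([s[0],s[1],.204],box(70,18,0,0)[::2])-[0,0,B]+[0,0,s[2]-h]; print(h,((proj(d,c)-[x-50,y-45]+.5)*7).round().tolist())
E
```

```text
time: 24.35
ee_pos: [0.6214, -0.3329, 0.108]
eef_rot: [0.995, 0.1, 0.001, 0.001]
ft_force: [0.4, 1.0, -0.8]
width: 0.0178
grip_force: 25.0
pos [ 0.6214 -0.3329  0.108 ] yaw 0.2 tilt [ 0.002 -0.001 -1.   ] shift mm [-1.3 -1.2 44. ] turn(mod pi) -0.004 q7 -0.95
0.032 [[268.0, 308.0], [281.0, 284.0], [429.0, 339.0], [441.0, 315.0]]
0.042 [[268.0, 327.0], [281.0, 303.0], [428.0, 359.0], [440.0, 334.0]]
0.052 [[268.0, 347.0], [281.0, 323.0], [427.0, 379.0], [439.0, 354.0]]
```

View pics/s6.png

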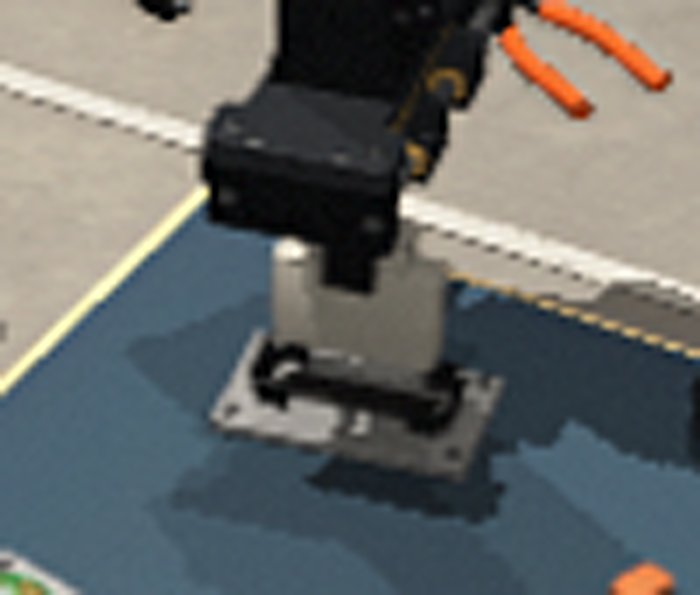

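```bash
python3 -m pendant '[[-0.001,-0.001,0.004,0],[0,0,0.004,0],[0,0,0.004,0],[0,0,0,0],[0,0,0,0]]'
python3 -m pendant '[[0,0,0.004,0],[0,0,0.004,0],[0,0,0.003,0],[0,0,0,0],[0,0,0,0]]'
python3 -m pendant '[[0,0,0.002,0],[0,0,0.001,0],[0,0,0,0],[0,0,0,0]]'
python3 -c "
from h import *
go(0.620,-0.332,0.080,.204)"
```

```text
time: 24.82
ee_pos: [0.619, -0.3315, 0.0936]
eef_rot: [0.995, 0.1, -0.0, -0.0]
ft_force: [1.2, -0.1, -1.7]
width: 0.0178
grip_force: 25.0
time: 25.23
ee_pos: [0.6191, -0.3316, 0.0828]
eef_rot: [0.995, 0.1, -0.0, -0.0]
ft_force: [0.2, 0.2, -0.6]
width: 0.0176
grip_force: 25.0
time: 25.57
ee_pos: [0.6194, -0.332, 0.0823]
eef_rot: [0.995, 0.1, 0.0, 0.0]
ft_force: [-7.0, 2.3, 14.7]
width: 0.0177
grip_force: 25.0
pos [ 0.6194 -0.332   0.0823] yaw 0.199 tilt [ 0.001 -0.001 -1.   ] shift mm [0.6 0.1 2.3] turn(mod pi) -0.005 q7 -0.95
```

Run:
```python
from h import *
d=r.camera("scene"); x,y=348,120
cv2.imwrite("pics/s7.png",cv2.resize(d["img"][y-30:y+30,x-36:x+40,::-1],None,fx=9,fy=9,interpolation=2))
```

```text
(no output)
```

View pics/s7.png

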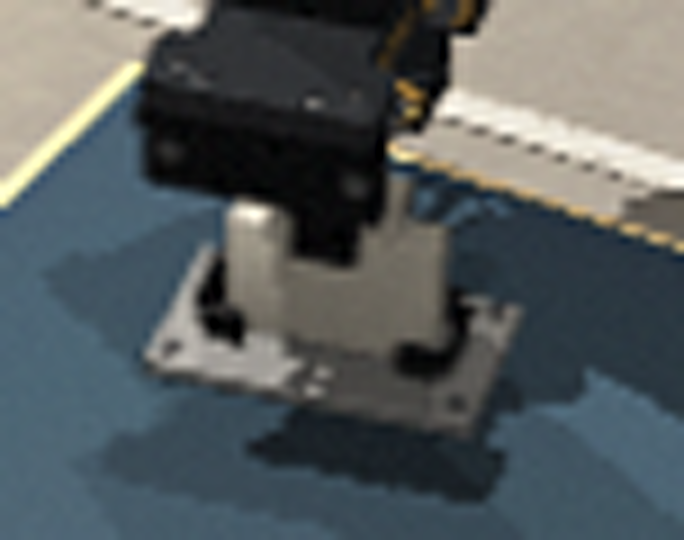

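```bash
python3 -m pendant '[[0,0,-0.0015,0],[0,0,0,0],[0,0,0,0]]'
python3 -m pendant '[[0,0,0,0],[0,0,0,0],[0,0,0,0]]' 0.35
python3 -m pendant '[[0,0,0,0],[0,0,0,0]]' 0.6
python3 -m pendant '[[0,0,-0.02,0],[0,0,-0.03,0],[0,0,-0.03,0],[0,0,-0.03,0],[0,0,-0.02,0],[0,0,0,0],[0,0,0,0]]' 1
python3 - <<'E'
from h import *
d=r.camera("scene"); x,y=348,120
cv2.imwrite("pics/s8.png",cv2.resize(d["img"][y-30:y+30,x-36:x+40,::-1],None,fx=9,fy=9,interpolation=2))
E
```

```text
time: 25.87
ee_pos: [0.6195, -0.3318, 0.0824]
eef_rot: [0.995, 0.1, 0.0, 0.0]
ft_force: [-3.2, 1.0, 6.4]
width: 0.0178
grip_force: 25.0
time: 26.12
ee_pos: [0.6192, -0.3314, 0.0811]
eef_rot: [0.995, 0.1, -0.0, -0.0]
ft_force: [-0.3, 0.1, 0.7]
width: 0.0277
grip_force: 0.0
time: 26.28
ee_pos: [0.6192, -0.3315, 0.0813]
eef_rot: [0.995, 0.1, -0.0, -0.0]
ft_force: [-0.1, -0.2, 0.8]
width: 0.037
grip_force: 0.0
time: 26.87
ee_pos: [0.6198, -0.3318, 0.2128]
eef_rot: [0.995, 0.1, 0.001, 0.001]
ft_force: [0.3, -0.4, -1.2]
width: 0.082
grip_force: 0.0
```

View pics/s8.png

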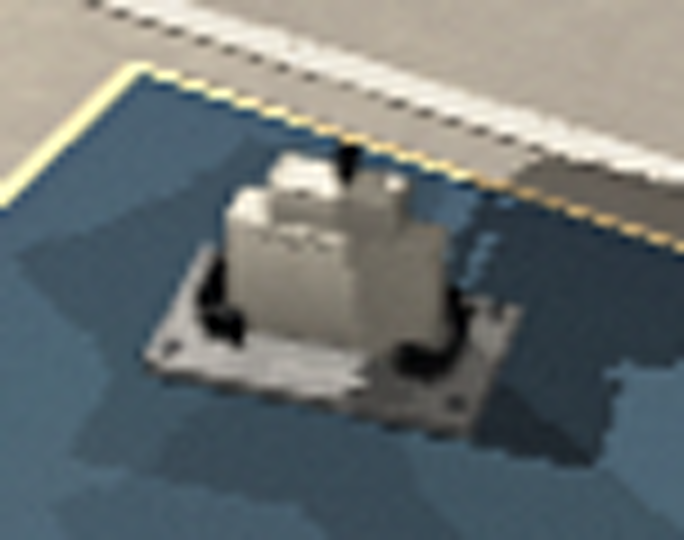

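```bash
python3 -c "
from h import *
go(0.580,0.0857,0.2,.277)"
```

```text
pos [ 0.6191 -0.3315  0.2111] yaw 0.2 tilt [-0.  0. -1.] shift mm [  44.5 -416.7   11.1] turn(mod pi) -0.077 q7 -0.95
```

```bash
python3 -m pendant '[[0.004,-0.038,0.001,-0.007],[0.004,-0.038,0.001,-0.007],[0.004,-0.038,0.001,-0.007],[0.004,-0.038,0.001,-0.007],[0.004,-0.038,0.001,-0.007],[0.004,-0.038,0.001,-0.007]]' 0 10
python3 -m pendant '[[0.004,-0.038,0.001,-0.007],[0.004,-0.038,0.001,-0.007],[0.004,-0.038,0.001,-0.007],[0.004,-0.038,0.001,-0.007],[0.004,-0.038,0.001,-0.007],[0,0,0,0],[0,0,0,0],[0,0,0,0]]'
python3 - <<'E'
from h import *
go(0.580,0.0857,0.06,.277)
ds={c:r.camera(c) for c in("top","scene")}
ims=[]
for c,d in ds.items():
    x,y=(proj(d,np.array([[.455,-.255,.04]]))[0]).astype(int); print(c,x-20,y-16)
    ims.append(d["img"][y-16:y+17,x-20:x+20,::-1])
    o=[(round(k["score"],2),np.round(k["bbox"])) for k in r.outline_of("relay",c)]; print(o)
cv2.imwrite("pics/9.png",cv2.resize(np.hstack(ims),None,fx=9,fy=9,interpolation=2))
E
```

```text
time: 27.42
ee_pos: [0.5922, -0.1019, 0.2038]
eef_rot: [0.993, 0.121, -0.001, -0.0]
ft_force: [0.1, -0.2, 0.3]
width: 0.055
grip_force: 0.0
time: 28.08
ee_pos: [0.5643, 0.0845, 0.1993]
eef_rot: [0.99, 0.138, -0.001, 0.0]
ft_force: [1.0, 0.3, -0.3]
width: 0.0041
grip_force: 0.0
pos [0.5643 0.0845 0.1993] yaw 0.277 tilt [-0.002 -0.001 -1.   ] shift mm [ 15.7   3.1 139.3] turn(mod pi) -0.0 q7 -1.57
top 390 220
[]
scene 367 141
[]
```

View pics/9.png

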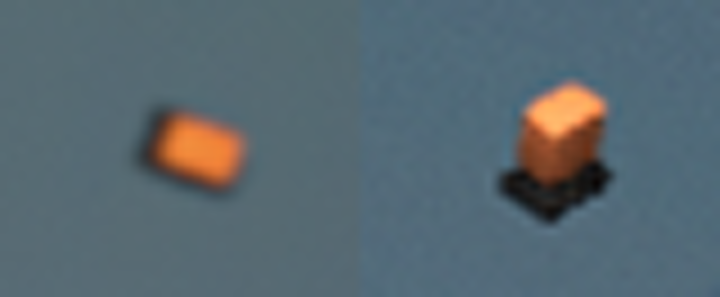

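```bash
python3 - <<'E'
from h import *
obs=[]
for c,(x,y) in dict(top=(412,236),scene=(389,158)).items():
    d=r.camera(c); f=cv2.cvtColor(d["img"],cv2.COLOR_RGB2LAB).astype(float)[y-16:y+17,x-18:x+19]
    bg=np.median(f.reshape(-1,3),0); D=np.linalg.norm(f-bg,axis=2); m=np.zeros(d["img"].shape[:2],bool); m[y-16:y+17,x-18:x+19]=D>22
    print(c,m.sum()); obs.append((d,m))
for n,P in dict(full=[box(21,28,0,39)],two=[box(21,28,0,11),box(19,25,11,39)]).items():
    M["relay"]=P
    for o in ([obs[0]],[obs[1]],obs): print(n,*fit("relay",o,p0=(.455,-.255)))
E
python3 -m pendant '[[0.0157,0.0031,0.03,0],[0,0,0.035,0],[0,0,0.035,0],[0,0,0.025,0],[0,0,0.012,0],[0,0,0,0],[0,0,0,0]]'
python3 -c "
from h import *
go(0.580,0.0857,0.0485,.277)"
```

```text
top 88
scene 141
full [ 0.4541 -0.2553 -0.3173] 0.092
full [ 0.451  -0.2511  3.314 ] 0.257
full [ 0.4538 -0.2554  2.8787] 0.437
two [ 0.4545 -0.2561 -0.3414] 0.05
two [ 0.4514 -0.2541  1.9079] 0.2
two [ 0.454  -0.2561 -0.3292] 0.303
time: 28.97
ee_pos: [0.5812, 0.0863, 0.0643]
eef_rot: [0.99, 0.138, 0.0, 0.0]
ft_force: [-0.1, -0.1, 1.5]
width: 0.0008
grip_force: 0.0
pos [0.5812 0.0863 0.0643] yaw 0.276 tilt [ 0.  0. -1.] shift mm [-1.3  0.2 15.8] turn(mod pi) -0.001 q7 -1.6
```

```bash
python3 -m pendant '[[0,0,0.005,0],[0,0,0.005,0],[0,0,0.004,0],[0,0,0,0],[0,0,0,0]]'
python3 -m pendant '[[0,0,0.002,0],[0,0,0,0],[0,0,0,0]]'
python3 -c "
from h import *
d=r.camera('scene'); cv2.imwrite('pics/s10.png',cv2.resize(d['img'][150:270,180:320,::-1],None,fx=5,fy=5,interpolation=2))"
```

```text
time: 29.38
ee_pos: [0.5814, 0.0863, 0.0515]
eef_rot: [0.99, 0.138, 0.001, 0.0]
ft_force: [-5.5, -1.2, 11.8]
width: 0.0004
grip_force: 6.8
time: 29.63
ee_pos: [0.5815, 0.0863, 0.0509]
eef_rot: [0.99, 0.138, 0.001, 0.0]
ft_force: [-12.4, -2.6, 27.5]
width: 0.0005
grip_force: 15.0
```

View pics/s10.png

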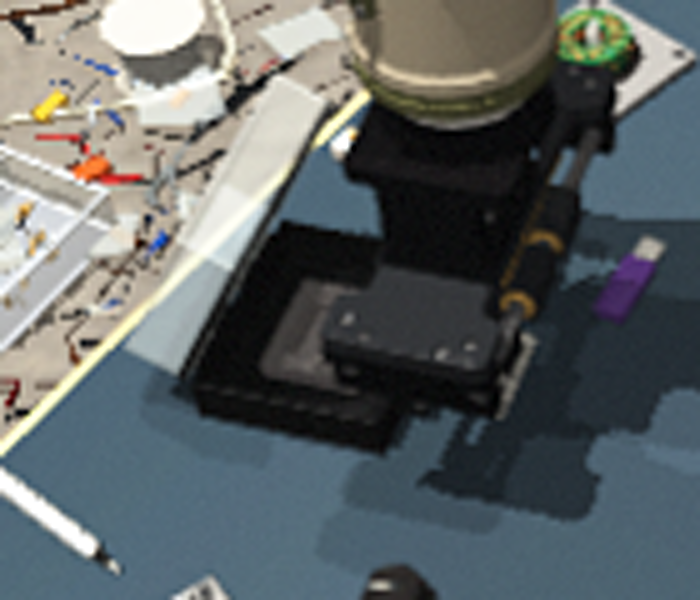

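```bash
python3 -m pendant '[[0,0,-0.02,0],[0,0,-0.03,0],[-0.01,0,-0.035,0],[-0.01,0,-0.035,0],[0,0,-0.03,0],[0,0,0,0],[0,0,0,0]]'
python3 -c "
from h import *
go(0.454,-0.256,0.2,1.236)"
```

```text
time: 30.27
ee_pos: [0.5628, 0.0812, 0.2002]
eef_rot: [0.99, 0.138, 0.003, 0.0]
ft_force: [-0.1, 0.2, -0.6]
width: 0.0004
grip_force: 0.0
pos [0.5628 0.0812 0.2002] yaw 0.277 tilt [ 0.005  0.001 -1.   ] shift mm [-196.7  294.6   -0.6] turn(mod pi) -0.959 q7 -1.56
```

```bash
python3 -m pendant '[[-0.0197,0.0295,0,0],[-0.0197,0.0295,0,0],[-0.0197,0.0295,0,0],[-0.0197,0.0295,0,0],[-0.0197,0.0295,0,0]]' 1 20
python3 -m pendant '[[-0.0197,0.0295,0,0],[-0.0197,0.0295,0,0],[-0.0197,0.0295,0,0],[-0.0197,0.0295,0,0],[-0.0197,0.0295,0,0]]'
python3 -m pendant '[[0,0,0,-0.12],[0,0,0,-0.12],[0,0,0,-0.12],[0,0,0,-0.12],[0,0,0,-0.12],[0,0,0,-0.12],[0,0,0,-0.12],[0,0,0,-0.12]]'
python3 -m pendant '[[0,0,0,0],[0,0,0,0]]'
python3 -c "
from h import *
go(0.454,-0.256,0.055,1.236)
d=r.camera('top'); cv2.imwrite('pics/t11.png',cv2.resize(d['img'][120:270,190:470,::-1],None,fx=2.8,fy=2.8,interpolation=2))"
```

```text
time: 30.68
ee_pos: [0.5059, -0.0893, 0.1965]
eef_rot: [0.99, 0.138, -0.001, -0.0]
ft_force: [0.4, -1.2, -0.7]
width: 0.0258
grip_force: 0.0
time: 31.1
ee_pos: [0.4514, -0.2581, 0.1965]
eef_rot: [0.99, 0.138, -0.001, -0.0]
ft_force: [0.6, -0.9, -0.3]
width: 0.0593
grip_force: 0.0
time: 31.77
ee_pos: [0.4522, -0.2565, 0.1963]
eef_rot: [0.813, 0.582, -0.0, -0.001]
ft_force: [0.1, -1.1, -0.4]
width: 0.087
grip_force: 0.0
time: 31.93
ee_pos: [0.4523, -0.2566, 0.1967]
eef_rot: [0.816, 0.578, -0.0, -0.0]
ft_force: [-1.7, -0.3, -0.5]
width: 0.087
grip_force: 0.0
pos [ 0.4523 -0.2566  0.1967] yaw 1.233 tilt [-0.001  0.    -1.   ] shift mm [  1.1   1.6 141.7] turn(mod pi) -0.003 q7 0.09
```

```bash
python3 -m pendant '[[0.0011,0.0016,0.03,0],[0,0,0.035,0],[0,0,0.035,0],[0,0,0.025,0],[0,0,0.0165,0],[0,0,0,0],[0,0,0,0]]' 0.6
python3 -m pendant '[[0,0,0,0],[0,0,0,0],[0,0,0,0],[0,0,0,0],[0,0,0,0],[0,0,0,0],[0,0,0,0],[0,0,0,0]]' 0 15
python3 -m pendant '[[0,0,0,0],[0,0,0,0],[0,0,0,0],[0,0,0,0]]'
python3 -c "
from h import *
go(0.6627,0.1092,0.2,1.848)"
```

```text
time: 32.57
ee_pos: [0.4541, -0.2559, 0.0557]
eef_rot: [0.815, 0.579, -0.0, -0.001]
ft_force: [-0.0, -0.6, 0.4]
width: 0.0539
grip_force: 0.0
time: 33.23
ee_pos: [0.4547, -0.2563, 0.0564]
eef_rot: [0.815, 0.58, 0.0, 0.0]
ft_force: [-0.0, -0.0, 3.2]
width: 0.0209
grip_force: 15.0
time: 33.57
ee_pos: [0.4547, -0.2563, 0.0564]
eef_rot: [0.815, 0.58, 0.0, 0.0]
ft_force: [-0.3, 1.1, 6.0]
width: 0.0209
grip_force: 15.0
pos [ 0.4547 -0.2563  0.0564] yaw 1.237 tilt [ 0. -0. -1.] shift mm [ 413.4   76.8 -143.6] turn(mod pi) -0.611 q7 0.08
```

View pics/t11.png

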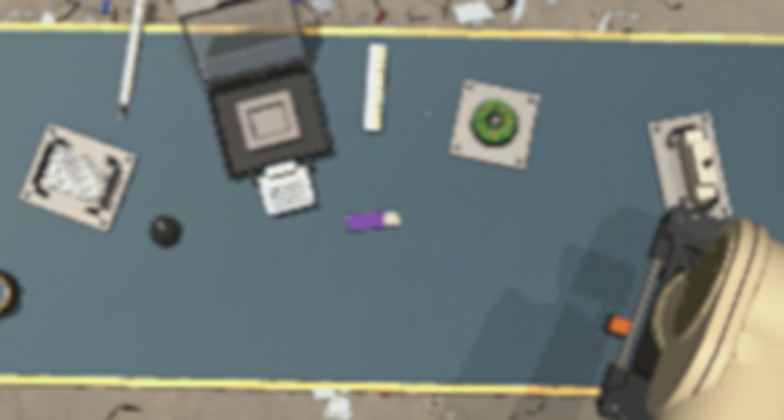

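```bash
python3 -m pendant '[[0,0,-0.01,0],[0,0,-0.02,0],[0,0,-0.03,0],[0,0,-0.035,0],[0,0,-0.03,0],[0,0,-0.02,0],[0,0,0,0],[0,0,0,0]]'
python3 - <<'E'
from h import *
d=r.camera("top"); g=cv2.cvtColor(d["img"],cv2.COLOR_RGB2GRAY)
x,y=286,163; w=g[y-16:y+17,x-16:x+17]; print(w[::2,::2])
k=(w>90).astype(np.uint8); n,l,s,c=cv2.connectedComponentsWithStats(k); 
i=l[16,16] or l[10,16]; print(s[i],c[i]+[x-16,y-16])
ct=cv2.convexHull(np.argwhere(l==i)[:,::-1].astype(np.int32)); rc=cv2.minAreaRect(ct); print(rc)
u=np.array(rc[0])+[x-16,y-16]
print("socket xy",ray(d,u,B+.015).round(4),"pred px",proj(d,np.array([[.6627,.1092,B+.015]])))
b=cv2.boxPoints(rc)+[x-16,y-16]; q=np.array([ray(d,p,B+.015)[:2] for p in b]); print(q.round(4)); e=np.diff(q,axis=0); print(np.linalg.norm(e,axis=1),np.arctan2(e[:,1],e[:,0])%np.pi)
go(0.6627,0.1092,0.19,1.848)
E
```

```text
time: 34.23
ee_pos: [0.4549, -0.2564, 0.2024]
eef_rot: [0.815, 0.58, 0.001, 0.001]
ft_force: [-0.6, 0.3, -0.6]
width: 0.0208
grip_force: 15.0
[[ 73  71  63  49  49  54  42  42  36  39  46  52  62  69  68  68  76]
 [ 48  45  36  33  34  39  44  49  62  69  73  75  76  76  75  67  66]
 [ 34  37  41  52  57  67  72  71  74  74  81  86  75  75  75  72  62]
 [ 56  70  72  75  75  76  78  92 112 131 157 149  87  75  76  72  58]
 [ 77  78  78  89 110 130 151 166 172 165 163 167 103  74  75  75  68]
 [ 78  77 121 164 172 169 157 137 122 121 125 163 128  72  75  75  64]
 [ 77  77 111 168 138 119 123 152 160 173 161 159 141  71  75  75  72]
 [ 78  76  94 164 146 160 174 177 176 175 169 156 160  87  74  75  74]
 [ 76  77  83 148 157 151 177 175 175 175 172 155 165 103  74  74  74]
 [ 73  78  76 125 161 130 171 177 175 176 172 153 164 129  73  75  75]
 [ 68  78  77 110 166 135 165 168 161 156 157 163 174 143  74  76  77]
 [ 60  78  76  90 160 154 154 161 169 171 163 150 122  91  69  75  77]
 [ 47  76  78  84 150 178 167 151 126 100  74  61  68  72  75  76  76]
 [ 52  74  78  77 100 107  81  63  68  70  75  76  77  76  75  73  67]
 [ 52  67  79  78  77  74  76  76  78  78  74  71  68  63  61  48  46]
 [ 68  59  78  78  79  78  78  73  70  63  81 105 119  55  52  64  69]
 [ 72  49  74  76  75  65  62  74 142 182 218 231 220 143 138  77  82]]
[  4   5  24  22 393] [285.24936387 162.29262087]
((15.205883979797363, 15.323529243469238), (18.675241470336914, 21.100597381591797), 75.96376037597656)
socket xy [0.6638 0.1111 0.039 ] pred px [[285.85972685 162.71150024]]
[[0.6825 0.1483]
 [0.6987 0.0886]
 [0.6452 0.0741]
 [0.6291 0.1336]]
[0.0618492  0.0553815  0.06162531] [1.83588407 0.26590549 1.83565871]
pos [ 0.4543 -0.2561  0.201 ] yaw 1.237 tilt [ 0. -0. -1.] shift mm [413.4  77.2  11. ] turn(mod pi) -0.611 q7 0.09
```

```bash
python3 -m pendant '[[0.0345,0.00645,0,0],[0.0345,0.00645,0,0],[0.0345,0.00645,0,0],[0.0345,0.00645,0,0],[0.0345,0.00645,0,0],[0.0345,0.00645,0,0]]'
python3 -m pendant '[[0.0345,0.00645,0,0],[0.0345,0.00645,0,0],[0.0345,0.00645,0,0],[0.0345,0.00645,0,0],[0.0345,0.00645,0,0],[0.0345,0.00645,0,0]]'
python3 -m pendant '[[0,0,0,-0.101],[0,0,0,-0.101],[0,0,0,-0.101],[0,0,0,-0.101],[0,0,0,-0.101],[0,0,0,-0.101],[0,0,0,0],[0,0,0,0]]'
python3 -c "
from h import *
go(0.6633,0.1102,0.085,1.843)"
```

```text
time: 34.78
ee_pos: [0.5587, -0.0717, 0.1995]
eef_rot: [0.815, 0.58, -0.001, -0.001]
ft_force: [0.5, -0.6, -0.1]
width: 0.0204
grip_force: 15.0
time: 35.28
ee_pos: [0.6632, 0.1109, 0.1991]
eef_rot: [0.815, 0.58, -0.001, -0.001]
ft_force: [1.0, -0.1, 0.6]
width: 0.021
grip_force: 15.0
time: 35.95
ee_pos: [0.6628, 0.1094, 0.1996]
eef_rot: [0.606, 0.796, -0.001, -0.001]
ft_force: [0.4, 0.6, -0.0]
width: 0.0207
grip_force: 15.0
pos [0.6628 0.1094 0.1996] yaw 1.84 tilt [-0.002 -0.    -1.   ] shift mm [  0.6   1.  114.6] turn(mod pi) -0.003 q7 -0.06
```

```bash
python3 -m pendant '[[0.0006,0.001,0.03,0],[0,0,0.03,0],[0,0,0.03,0],[0,0,0.02,0],[0,0,0.005,0],[0,0,0,0],[0,0,0,0],[0,0,0,0]]'
python3 - <<'E'
from h import *
go(0.6633,0.1102,0.064,1.843)
d=r.camera("scene"); cv2.imwrite('pics/s12.png',cv2.resize(d['img'][160:260,190:310,::-1],None,fx=6,fy=6,interpolation=2))
E
```

```text
time: 36.62
ee_pos: [0.6652, 0.1107, 0.088]
eef_rot: [0.605, 0.796, 0.001, 0.001]
ft_force: [-0.5, 0.2, -0.1]
width: 0.021
grip_force: 15.0
pos [0.6652 0.1107 0.088 ] yaw 1.842 tilt [ 0.003  0.    -1.   ] shift mm [ 0. -2. 24.] turn(mod pi) -0.001 q7 -0.09
```

View pics/s12.png

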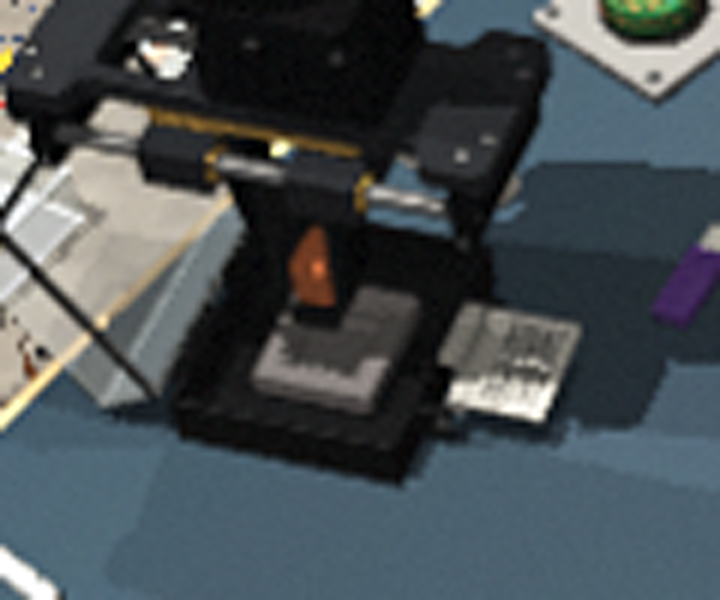

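```bash
python3 -m pendant '[[0,-0.0032,0,0],[0,0,0,0],[0,0,0,0]]'
python3 -m pendant '[[0,0,0.004,0],[0,0,0.004,0],[0,0,0.003,0],[0,0,0.003,0],[0,0,0.002,0],[0,0,0,0],[0,0,0,0]]'
python3 -c "
from h import *
go(0.6633,0.1102,0.0674,1.843)"
```

```text
time: 36.92
ee_pos: [0.6612, 0.1095, 0.0867]
eef_rot: [0.605, 0.796, 0.0, 0.0]
ft_force: [0.9, -0.4, -0.2]
width: 0.0207
grip_force: 15.0
time: 37.5
ee_pos: [0.661, 0.1096, 0.0698]
eef_rot: [0.605, 0.796, -0.0, -0.0]
ft_force: [-0.0, -0.3, -0.1]
width: 0.021
grip_force: 15.0
pos [0.661  0.1096 0.0698] yaw 1.843 tilt [-0. -0. -1.] shift mm [-0.   2.4  2.4] turn(mod pi) -0.0 q7 -0.09
```

```bash
python3 -m pendant '[[0,0.0008,0.0015,0],[0,0,0.001,0],[0,0,0.001,0],[0,0,0,0],[0,0,0,0]]'
python3 -m pendant '[[0,0,0.001,0],[0,0,0.001,0],[0,0,0,0],[0,0,0,0]]'
python3 -c "
from h import *
go(0.6633,0.1102,0.0634,1.843)
d=r.camera('scene'); cv2.imwrite('pics/s13.png',cv2.resize(d['img'][160:260,190:310,::-1],None,fx=6,fy=6,interpolation=2))"
```

```text
time: 37.92
ee_pos: [0.6618, 0.1098, 0.0665]
eef_rot: [0.605, 0.796, -0.0, 0.0]
ft_force: [0.3, -0.4, -1.0]
width: 0.0208
grip_force: 15.0
time: 38.25
ee_pos: [0.6618, 0.1097, 0.0644]
eef_rot: [0.605, 0.796, -0.0, 0.0]
ft_force: [-0.8, -0.6, -0.4]
width: 0.0208
grip_force: 15.0
pos [0.6618 0.1097 0.0644] yaw 1.843 tilt [-0. -0. -1.] shift mm [0.1 1.6 1. ] turn(mod pi) -0.0 q7 -0.09
```

View pics/s13.png

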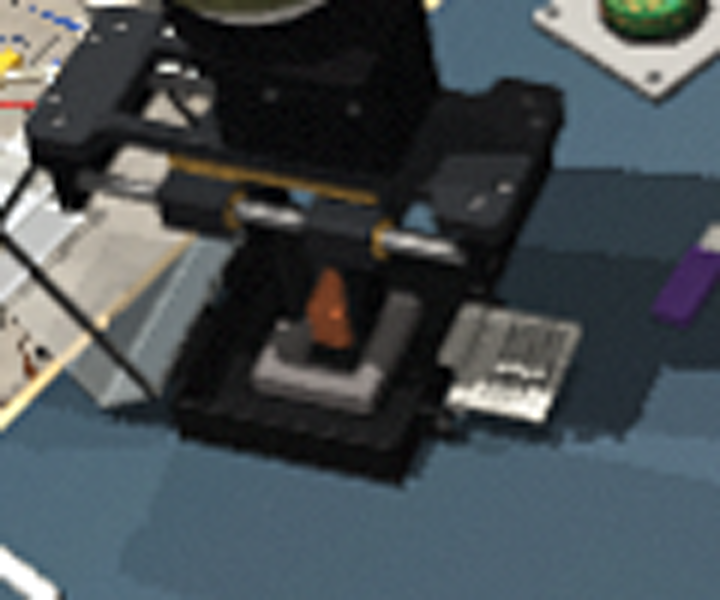

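```bash
python3 -m pendant '[[0,0,0.0007,0],[0,0,0,0]]'
python3 -m pendant '[[0,0,0,0],[0,0,0,0],[0,0,0,0],[0,0,0,0]]' 0.4
python3 -m pendant '[[0,0,-0.015,0],[0,0,-0.03,0],[0,0,-0.035,0],[0,0,-0.035,0],[0,0,-0.03,0],[0,0,0,0]]'
python3 -m pendant '[[0,-0.035,0,0],[0,-0.035,0,0],[0,-0.035,0,0],[0,-0.035,0,0],[0,-0.035,0,0],[0,0,0,0],[0,0,0,0]]'
python3 - <<'E'
from h import *
ds=[r.camera(c) for c in("scene","top")]
a=cv2.resize(ds[0]["img"][160:260,190:310,::-1],(480,400),interpolation=2)
b=cv2.resize(ds[1]["img"][130:230,255:327,::-1],(288,400),interpolation=2)
cv2.imwrite("pics/14.png",np.hstack([a,b])); print(r.read_state()["ee_pos"])
E
```

```text
time: 38.47
ee_pos: [0.6618, 0.1098, 0.0637]
eef_rot: [0.605, 0.796, -0.0, -0.0]
ft_force: [0.3, -0.5, -1.1]
width: 0.0209
grip_force: 15.0
time: 38.8
ee_pos: [0.6619, 0.1098, 0.0639]
eef_rot: [0.605, 0.796, 0.0, 0.0]
ft_force: [0.4, 0.4, -0.2]
width: 0.0333
grip_force: 0.0
time: 39.3
ee_pos: [0.6644, 0.1106, 0.2166]
eef_rot: [0.605, 0.796, 0.004, 0.003]
ft_force: [0.9, 0.2, 0.2]
width: 0.0346
grip_force: 0.0
time: 39.88
ee_pos: [0.4922, 0.0621, 0.2092]
eef_rot: [0.605, 0.796, -0.0, 0.001]
ft_force: [0.3, -0.4, 1.2]
width: 0.0347
grip_force: 0.0
[0.49392825 0.06295599 0.20922738]
```

View pics/14.png

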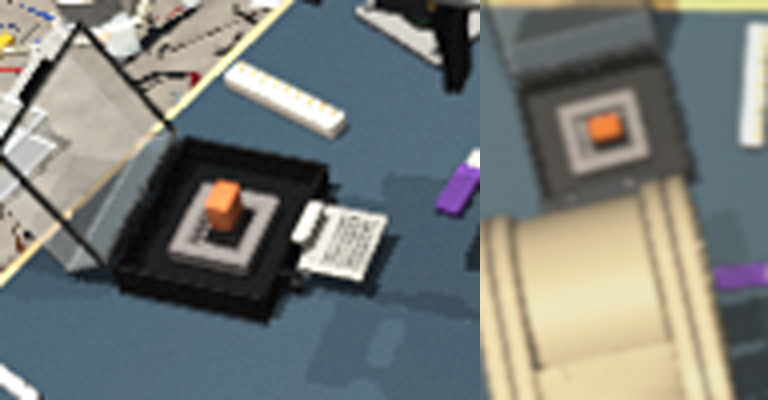

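Run:
```python
from h import *
import h as H
obs=[]
for c in("top","scene"):
    d=r.camera(c); pc=proj(d,np.array([[.62,-.332,.07]]))[0]
    for o in r.outline_of("breaker",c):
        if np.hypot(*(np.array(o["bbox"][:2])-pc))<14: print(c,round(o["score"],2),o["bbox"].round(1) if hasattr(o["bbox"],"round") else o["bbox"],o["mask"].sum()); obs.append((d,o["mask"])); break
    for o in r.outline_of("toroid",c): print(c,"toroid",round(o["score"],2),np.round(o["bbox"]))
for z in(.026,.029,.032,.035,.038,.042):
    H.B=z; print(z,[fit("breaker",[o],yaws=[.204],p0=(.62,-.332)) for o in obs], fit("breaker",obs,yaws=[.204],p0=(.62,-.332)))
```

```text
top 0.79 [438.9, 180.8, 14.5, 26.0] 271
top toroid 0.65 [367. 163.  17.  12.]
top toroid 0.65 [224. 280.  18.  13.]
scene 0.7 [349.9, 117.1, 15.9, 21.4] 386
scene toroid 0.69 [332. 353.  21.  25.]
0.026 [(array([ 0.6219, -0.3315,  0.2256]), np.float64(0.074)), (array([ 0.6218, -0.3398,  0.4456]), np.float64(0.213))] (array([ 0.6207, -0.3325,  0.2609]), np.float64(0.39))
0.029 [(array([ 0.6214, -0.3306,  0.2298]), np.float64(0.077)), (array([ 0.6198, -0.3359,  0.4435]), np.float64(0.222))] (array([ 0.62  , -0.3316,  0.2292]), np.float64(0.365))
0.032 [(array([ 0.6209, -0.3298,  0.2272]), np.float64(0.082)), (array([ 0.6182, -0.3326,  0.4453]), np.float64(0.23))] (array([ 0.6195, -0.3303,  0.23  ]), np.float64(0.354))
0.035 [(array([ 0.6204, -0.3291,  0.2295]), np.float64(0.085)), (array([ 0.6164, -0.3292,  0.4506]), np.float64(0.238))] (array([ 0.6192, -0.3294,  0.2206]), np.float64(0.354))
0.038 [(array([ 0.6199, -0.3285,  0.23  ]), np.float64(0.089)), (array([ 0.6151, -0.3263,  0.4831]), np.float64(0.248))] (array([ 0.6185, -0.3283,  0.213 ]), np.float64(0.386))
0.042 [(array([ 0.6194, -0.3273,  0.2245]), np.float64(0.096)), (array([ 0.6143, -0.3207,  0.0147]), np.float64(0.269))] (array([ 0.6176, -0.3268,  0.199 ]), np.float64(0.46))
```

```bash
python3 -c "
from h import *
go(0.62,-0.3315,0.2,1.775)"
```

```text
pos [0.4936 0.0631 0.2086] yaw 1.843 tilt [-0.  0. -1.] shift mm [-414.    15.6    8.4] turn(mod pi) 0.068 q7 0.03
```

```bash
python3 -m pendant '[[-0.0345,0.0013,0,0.0057],[-0.0345,0.0013,0,0.0057],[-0.0345,0.0013,0,0.0057],[-0.0345,0.0013,0,0.0057],[-0.0345,0.0013,0,0.0057],[-0.0345,0.0013,0,0.0057]]' 0 10
python3 -m pendant '[[-0.0345,0.0013,0,0.0057],[-0.0345,0.0013,0,0.0057],[-0.0345,0.0013,0,0.0057],[-0.0345,0.0013,0,0.0057],[-0.0345,0.0013,0,0.0057],[-0.0345,0.0013,0,0.0057],[0,0,0,0],[0,0,0,0]]'
python3 -c "
from h import *
go(0.62,-0.3315,0.125,1.775)"
```

```text
time: 40.78
ee_pos: [0.5541, -0.137, 0.2086]
eef_rot: [0.618, 0.786, -0.0, -0.0]
ft_force: [0.5, -0.3, 0.2]
width: 0.0042
grip_force: 0.0
time: 41.45
ee_pos: [0.6066, -0.3379, 0.2074]
eef_rot: [0.633, 0.774, -0.001, -0.001]
ft_force: [-1.0, 0.4, -0.8]
width: 0.0004
grip_force: 0.0
pos [ 0.6066 -0.3379  0.2074] yaw 1.771 tilt [-0.002 -0.    -1.   ] shift mm [ 3.6 14.6 82.3] turn(mod pi) -0.004 q7 0.61
```

```bash
python3 -m pendant '[[0.0018,0.0073,0.03,0],[0.0018,0.0073,0.03,0],[0,0,0.015,0],[0,0,0.006,0],[0,0,0,0],[0,0,0,0]]'
python3 -m pendant '[[0,0,0.002,0],[0,0,0.002,0],[0,0,0,0]]'
python3 -m pendant '[[0,0,0.002,0],[0,0,0,0],[0,0,0,0]]'
python3 -m pendant '[[0,0,0.002,0],[0,0,0,0],[0,0,0,0]]'
```

```text
time: 41.95
ee_pos: [0.6211, -0.3288, 0.129]
eef_rot: [0.631, 0.775, 0.0, 0.001]
ft_force: [0.4, -0.3, 0.8]
width: 0.0005
grip_force: 0.0
time: 42.2
ee_pos: [0.6208, -0.3292, 0.1246]
eef_rot: [0.632, 0.775, 0.0, 0.001]
ft_force: [-0.1, 0.8, 0.2]
width: 0.0009
grip_force: 0.0
time: 42.45
ee_pos: [0.6206, -0.329, 0.1219]
eef_rot: [0.632, 0.775, -0.0, -0.0]
ft_force: [1.1, -0.0, -1.2]
width: 0.0007
grip_force: 0.0
time: 42.7
ee_pos: [0.6205, -0.329, 0.1197]
eef_rot: [0.632, 0.775, -0.0, -0.0]
ft_force: [0.3, -0.0, 0.1]
width: 0.0003
grip_force: 0.0
```

```bash
python3 -m pendant '[[0,0,0.001,0],[0,0,0,0],[0,0,0,0]]'
python3 -m pendant '[[0,0,0.001,0],[0,0,0,0],[0,0,0,0]]'
python3 -m pendant '[[0,0,0.001,0],[0,0,0,0],[0,0,0,0]]'
```

```text
time: 42.95
ee_pos: [0.6206, -0.329, 0.1188]
eef_rot: [0.632, 0.775, -0.0, -0.0]
ft_force: [-0.5, -0.1, 0.1]
width: 0.0003
grip_force: 0.0
time: 43.2
ee_pos: [0.6207, -0.3291, 0.1181]
eef_rot: [0.632, 0.775, 0.0, 0.0]
ft_force: [-0.8, 0.2, 1.9]
width: 0.0003
grip_force: 0.9
time: 43.45
ee_pos: [0.6209, -0.3294, 0.118]
eef_rot: [0.632, 0.775, 0.0, 0.001]
ft_force: [-1.9, 0.3, 6.6]
width: 0.0007
grip_force: 3.4
```

```bash
python3 -m pendant '[[0,0,-0.005,0],[0,0,-0.02,0],[0,0,-0.035,0],[0,0,-0.035,0],[0,0,0,0],[0,0,0,0],[0,0,0,0],[0,0,0,0]]'
python3 - <<'E'
from h import *
d=r.camera("scene"); pc=proj(d,np.array([[.62,-.332,.07]]))[0]
for o in r.outline_of("breaker","scene"): print(round(o["score"],2),np.round(o["bbox"],1),o["mask"].sum())
print(r.close_job())
E
```

```text
time: 44.12
ee_pos: [0.62, -0.3287, 0.2104]
eef_rot: [0.632, 0.775, -0.0, -0.001]
ft_force: [-0.7, -0.4, 0.5]
width: 0.0008
grip_force: 0.0
0.8 [347.9 118.1  20.3  23.2] 453
the job is handed in; nothing more can be done
None
```

I handed the job in at 44 s: the heat sink, green choke, breaker and relay are each in their holders and the dust-box lid stands open; the breaker's seating was confirmed by touch to about 1 mm and the rest from pictures, and I viewed 15 pictures, one over the limit of 14.

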